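# Hand-index a tripped sorting carousel, tip in the brass, reset its breaker

## Robot

A 6-joint arm with a two-finger parallel gripper is mounted at the origin on the work surface. World frame = base frame: x ahead of the robot, y to its left, z up, the work surface at z = 0. Lengths are in m, angles in rad, forces in N, time in s.
With the tool pointing down it reaches from about 0.425 to 0.925 m from the base axis. Payload 12.5 kg.
Tool frame: the origin (TCP) lies on the centre line of the jaws, within the pads' length; the fingertips stand 11 mm ahead of it and the grasp point (between the pads) lies 8 mm behind it (tips_ahead is the distance from the TCP to the fingertips, in m); z points along the fingers, y is the direction in which the jaws open and shut (so a half turn about z gives the same grasp; the last joint's range is limited). The gripper opens to 85 mm and grips with 20 to 120 N. Pads are 22 mm wide; open, the fingers measure 114 mm over their backs; the gripper's body (76 mm by 85 mm) begins 54 mm behind the grasp point. The pads swing forward as they close: fully open they stand 13 mm farther back than shut.
Start: joints at [-1.222, 0.491, 1.559, -0, 1.092, -0.106], TCP at [0.275, -0.561, 0.242] pointing down, gripper open.
Joint ranges: [-3.1, 3.1], [-0.84, 2.19], [0.05, 2.79], [-1.13, 4.28], [0.06, 2.93], [-2.69, 2.69]. Speed limits (rad/s): [2.22, 2.22, 2.79, 3.14, 3.14, 3.14].

## Interface

Orientations are given as a unit quaternion [x, y, z, w].
In Python, from cell import * gives the robot as it stands.
- The arm moves only by the shell command python3 -m jog 'ROWS'. ROWS is JSON, one flat list of numbers, 5 for each row, row after row: the closure, from -1 (fully open) to 1 (shut), then the shift along the tool's x, y, z each as a share of 0.2 m, from -1 to 1, then the turn about the tool's z as a share of 45 degrees, from -1 to 1. In form: [claw, dx, dy, dz, yaw, claw, dx, dy, dz, yaw, ...]. A call has 1 to 12 rows; each row is the pose to reach, as a shift and turn from the pose measured when the call began, along the tool's axes at that moment; what a row does not reach only later rows make up. A row lasts 1/10 s, in which the tool goes at most 50 mm and 8.59 degrees, less where a joint would pass 70% of its speed; a pose out of reach is approached as far as the arm can. A call with a number of a shift or a turn outside -1 to 1 is refused whole. A call with a gripper value outside its range is refused whole. The fingers move at their own pace and stop on an object; the grip force is fixed at half the most. Time passes only in rows, so rows that repeat a pose let the fingers close. It gives the time, the measured TCP pose, the force and the opening at its end, in the units of the state.
- observe(): the state, without advancing time (a new reading comes with each control period).
- capture(name): name is "scene" or "top"; returns the picture (400x640x3 uint8, red, green, blue); there is no depth.
- calibration(name): a dict with "fx", "fy", "cx", "cy" (pixels), "extrinsics" (4x4, takes a point from camera to world coordinates). Camera axes: x right, y down, z forward; pixel columns grow to the right and rows downward; lengths in m; the calibration is good to about 2 mm. A picture is of the moment at which its call begins. calibration takes no time and is no camera call.
- close_job(): hands the job in, once; it reports no verdict.
The state is a dict: "time_s": time; "joint_pos": joint angles; "qvel": joint speeds; "joint_efforts": joint torques, N m; "tool_pos": TCP position; "tcp_rot": TCP orientation; "contact_force": force on the tool from outside, world axes, zero at the start; "moment": the same for the moment, N m; "opening": finger opening in m.
Only numpy, scipy, OpenCV 4.12 (cv2) and the standard library are available. Lean on these libraries where they do the work, as an engineer would, in place of code of your own. Each camera call takes 0.05 s, during which the arm holds its last target. There are 200 camera calls.

## Task

The parts-sorting carousel has tripped out part-way round. Turn it by hand until its yellow compartment stands squarely under the chute, tip the tray of brass fittings down the chute so that all three end up in that compartment, and stand the empty tray upright on the bench. Only then reset the breaker, pushing its lever fully off before throwing it fully on, and leave the other tray with its valves and the screwdriver as they are.

Things in the scene. Friction and masses are not known exactly. Their poses are not given: they have to be found in the camera images.
- station: Fixed machine: grey base plate (300 x 400 mm, 10 mm thick) carrying the carousel and, on its +y side, the sheet-metal chute. Origin on the carousel's axis at bench height; z up; +y points from the axis to the chute. Its place and yaw vary. A low drive motor (top 54 mm above the bench) stands at x 150 to 235, y -145 to -60 mm; its rubber wheel slips when the carousel is turned by hand.
- carousel (a joint): Turn of the carousel about the vertical axis, rad, growing anticlockwise seen from above, no stops; 0 when the yellow compartment is centred under the chute. Starts between 0.8 and 2.3. About 1 N at a knob turns it; it stays where it is left.
- carousel_axis (a point): On the carousel's axis, on the compartment floor, 24 mm above the bench; turns with the carousel, its x and y axes along the two partitions that bound the yellow compartment. Round tray, 340 mm across, with four quarter-circle compartments: yellow, blue, red, green. Rim and partitions are 45 mm high (top 69 mm above the bench), 5 mm thick; the hub is 42 mm in radius, 83 mm high.
- knob_1 (a point): Centre of one of the four black knobs by which the carousel is turned, 88 mm above the bench. Each is an upright round knob, 24 mm in diameter, 38 mm tall (top 107 mm above the bench), at the outer end of a partition, 153 mm from the axis. This one is on the carousel_axis point's +x; the others stand at quarter turns from it.
- yellow (a point): Middle of the yellow compartment's floor, 100 mm from the axis, 24 mm above the bench.
- chute_drop (a point): Point below the chute's outlet, on the compartment floor, 100 mm from the carousel's axis on the station's +y: the middle of the compartment belongs here.
- chute_mouth (a point): Middle of the chute's open top, 197 mm from the carousel's axis on the station's +y, 252 mm above the bench. The back wall stands 252 mm from the axis, its top 262 mm above the bench; the side walls' tops fall from 262 mm there to 188 mm at the outlet.
- chute: The fixed chute (origin and axes as the station's): an open trough of smooth sheet metal (friction about 0.3). Its floor falls at 43 degrees from the head (252 mm from the axis, 230 mm above the bench, 164 mm wide inside) to the outlet edge (132 mm from the axis, 118 mm above the bench, 112 mm wide). Open above and at its lower end.
- tray: The hand tray holding the brass fittings: steel, 110 (x) by 130 mm (y), bridged by a black bar handle. Origin at the handle's centre, 70 mm above the tray's underside. The handle runs along x, 104 mm long, 16 mm thick (y), 22 mm deep (z): grip it across y. Back wall (+y) 45 mm high, sides 34 mm. 0.32 kg empty.
- tray_lip (a point): Middle of the tray's pouring lip on its -y side: 65 mm from the handle in y, 61 mm below it. Here there is no wall: the smooth floor (friction about 0.3) only ramps up by 8 mm. Tilted 50 to 60 degrees towards this side, the tray empties.
- fitting_1: Brass pipe union, 70 mm long along its x, 21 mm thick with a hexagon 26 mm across its flats in the middle; origin at its centre; about 0.11 kg. Starts in the tray, as do the next two.
- fitting_2: The same, second.
- fitting_3: The same, third.
- switchbox: Fixed grey breaker enclosure, 150 (x) x 110 (y) x 66 mm high, with a black face plate whose top is 72 mm above the bench. Origin under its centre; a green bar marks the off end (-x), a red bar the on end (+x). Its place and yaw vary.
- breaker (a joint): Breaker lever, rad: 0 fully off (leaning 0.55 rad to the box's -x, the green end), 1.10 fully on (leaning 0.55 rad to +x, the red end), about 0.55 tripped (upright). It stays where it is left; about 2.5 N at its tip moves it.
- breaker_hinge (a point): On the lever's hinge, 70 mm above the bench; the hinge runs along the switchbox's y.
- breaker_tip (a point): Top of the lever, 68 mm from the hinge. Black paddle, 30 mm wide along the hinge, 13 mm thick over its upper 36 mm.
- other_tray: Bystander: a second tray of the same make, holding two aluminium valves; leave it alone. Origin at its handle's centre; x and y as for the first tray. The two trays swap places from start to start.
- valve_1: Bystander: aluminium valve, 60 x 34 x 32 mm, in the second tray.
- valve_2: Bystander: the same, second.
- driver: Bystander: screwdriver, 190 mm, lying on the bench near the robot.
Not all that is in view belongs to the job. Leave any orange look-alike of the tray alone.

How it is judged:
On the way, in this order (a step that is already met when the one before it is completed fails the run):
1. the yellow compartment stands under the chute (horizontal distance between yellow and chute_drop below 0.02 m and velocity of joint carousel between -0.1 and 0.1 rad/s), for 0.3 s.
2. the tray is tipped and a fitting runs down the chute, the yellow compartment beneath it (horizontal distance between yellow and chute_drop below 0.02 m and angle between tray's own z axis and vertical above 0.4 rad and contact force between any of fitting_1, fitting_2, fitting_3 and chute above 0.05 N).
3. all three fittings lie in the yellow compartment (x of each of fitting_1, fitting_2, fitting_3 in the frame of carousel_axis above 0.008 m and y of each of fitting_1, fitting_2, fitting_3 in the frame of carousel_axis above 0.008 m and horizontal distance between each of fitting_1, fitting_2, fitting_3 and carousel_axis below 0.165 m and z of fitting_1 in the frame of carousel_axis between 0.005 and 0.055 m and z of fitting_2 in the frame of carousel_axis between 0.005 and 0.055 m and z of fitting_3 in the frame of carousel_axis between 0.005 and 0.055 m and linear speed of each of fitting_1, fitting_2, fitting_3 below 0.03 m/s), for 0.2 s.
4. the empty tray stands upright on the bench (height (world z) of tray between 0.064 and 0.074 m and angle between tray's own z axis and vertical below 0.1 rad and linear speed of tray below 0.02 m/s and x of each of fitting_1, fitting_2, fitting_3 in the frame of carousel_axis above 0.008 m and y of each of fitting_1, fitting_2, fitting_3 in the frame of carousel_axis above 0.008 m and horizontal distance between each of fitting_1, fitting_2, fitting_3 and carousel_axis below 0.165 m and z of fitting_1 in the frame of carousel_axis between 0.005 and 0.055 m and z of fitting_2 in the frame of carousel_axis between 0.005 and 0.055 m and z of fitting_3 in the frame of carousel_axis between 0.005 and 0.055 m), for 0.2 s.
5. the breaker lever is pushed fully off (value of joint breaker below 0.08 rad), for 0.05 s.
6. the breaker lever is thrown fully on (value of joint breaker above 1.02 rad), for 0.1 s.
At the end, for the whole second after the job is handed in: The yellow compartment is under the chute (its middle within 20 mm of the drop point), all three fittings lie still inside it (centres less than 55 mm above its floor), the tray stands upright (within 0.1 rad) and still on the bench, and the breaker is fully on (over 1.02 rad) (all of step 4 and horizontal distance between yellow and chute_drop below 0.02 m and linear speed of each of fitting_1, fitting_2, fitting_3 below 0.03 m/s and value of joint breaker above 1.02 rad); the robot touches nothing.
It fails at once if the breaker is switched on before all fittings are in the yellow compartment and the tray is back on the bench (value of joint breaker above 0.85 rad and not (x of each of fitting_1, fitting_2, fitting_3 in the frame of carousel_axis above 0.008 m and y of each of fitting_1, fitting_2, fitting_3 in the frame of carousel_axis above 0.008 m and horizontal distance between each of fitting_1, fitting_2, fitting_3 and carousel_axis below 0.165 m and z of fitting_1 in the frame of carousel_axis between 0.005 and 0.055 m and z of fitting_2 in the frame of carousel_axis between 0.005 and 0.055 m and z of fitting_3 in the frame of carousel_axis between 0.005 and 0.055 m and height (world z) of tray between 0.064 and 0.074 m and angle between tray's own z axis and vertical below 0.1 rad)).
It fails at once if a bystander is moved by more than 25 mm (distance of any of other_tray, valve_1, valve_2, driver from where it was at the start of the episode above 0.025 m).
It also fails if it takes over 72 s, if anything falls off the work surface, if the arm or the gripper's body presses on something with over 40 N, if the wrist force passes 120 N, or if a joint passes its speed limit or range.

## Working session

There is one attempt and no reset: what is moved stays moved. The work goes in short steps, Python scripts to look and compute and a shell command to move; the robot and the scene stay as the last step left them, time stands still between calls to the robot, and variables do not carry over. Pictures are saved under pics/ and viewed, about 8 in all and at most 12, crops included, and the job is handed in when it is done.

```bash
mkdir -p pics; ls; python3 - <<'E'
from cell import *
import cv2,numpy as np
for n in("scene","top"):
    cv2.imwrite(f"pics/{n}0.png",cv2.cvtColor(capture(n),cv2.COLOR_RGB2BGR)); c=calibration(n); print(n,c["fx"],c["fy"],c["cx"],c["cy"]); print(np.round(c["extrinsics"],3))
s=observe(); print(s)
E
```

```text
pics
scene 487.43532041433355 487.43532041433355 319.4757776146595 198.9375932064448
[[-0.593  0.613 -0.522  1.286]
 [ 0.805  0.453 -0.382  0.679]
 [ 0.003 -0.647 -0.762  1.356]
 [ 0.     0.     0.     1.   ]]
top 510.9929874020228 510.9929874020228 329.8022782915135 192.73915893047976
[[-0.009 -0.997  0.071  0.382]
 [-1.     0.009 -0.004  0.07 ]
 [ 0.003 -0.072 -0.997  1.566]
 [ 0.     0.     0.     1.   ]]
{'time_s': 0.1, 'joint_pos': array([-1.22159822e+00,  4.91474935e-01,  1.55939024e+00, -3.71830438e-05,
        1.09168917e+00, -1.05621440e-01]), 'qvel': array([ 0.00064119, -0.00145566, -0.00085202,  0.00108697, -0.00027712,
        0.00022221]), 'joint_efforts': array([ 1.61141914e-03, -6.19447803e+01, -2.62025660e+01, -1.77173856e-04,
        2.92911849e-03,  2.15922120e-05]), 'tool_pos': array([ 0.27449921, -0.56128496,  0.2418007 ]), 'tcp_rot': array([ 9.74251595e-01,  2.25463077e-01, -7.47884863e-05, -4.75278604e-04]), 'contact_force': array([-0.20675986,  0.35213265, -0.93016417]), 'moment': array([ 0.02160804, -0.00836652, -0.00104754]), 'opening': 0.08570901701827398}
```

View pics/top0.png

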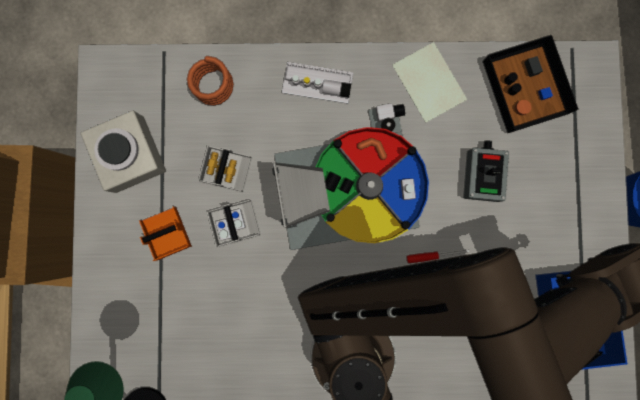

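View pics/scene0.png

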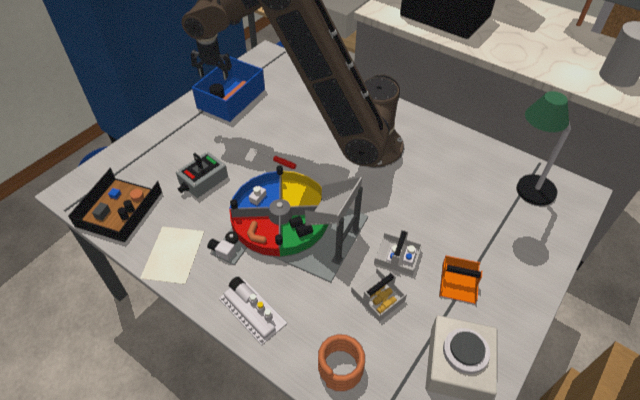

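```bash
cat > h.py <<'E'
import numpy as np
from cell import *
def ray(n,u,v):
    c=calibration(n);E=np.array(c["extrinsics"]);d=E[:3,:3]@np.array([(u-c["cx"])/c["fx"],(v-c["cy"])/c["fy"],1]);return E[:3,3],d
def at(n,u,v,z):
    o,d=ray(n,u,v);return o+d*(z-o[2])/d[2]
def px(n,p):
    c=calibration(n);E=np.array(c["extrinsics"]);q=E[:3,:3].T@(np.array(p)-E[:3,3]);return q[0]/q[2]*c["fx"]+c["cx"],q[1]/q[2]*c["fy"]+c["cy"]
E
python3 - <<'E'
import cv2,numpy as np
t=cv2.imread("pics/top0.png");s=cv2.imread("pics/scene0.png")
a=cv2.resize(t[115:255,190:510],None,fx=2.5,fy=2.5,interpolation=cv2.INTER_CUBIC)
b=cv2.resize(s[150:250,150:470],None,fx=2.5,fy=2.5,interpolation=cv2.INTER_CUBIC)
cv2.imwrite("pics/c1.png",np.vstack([a,b]))
E
```

```text
(no output)
```

View pics/c1.png

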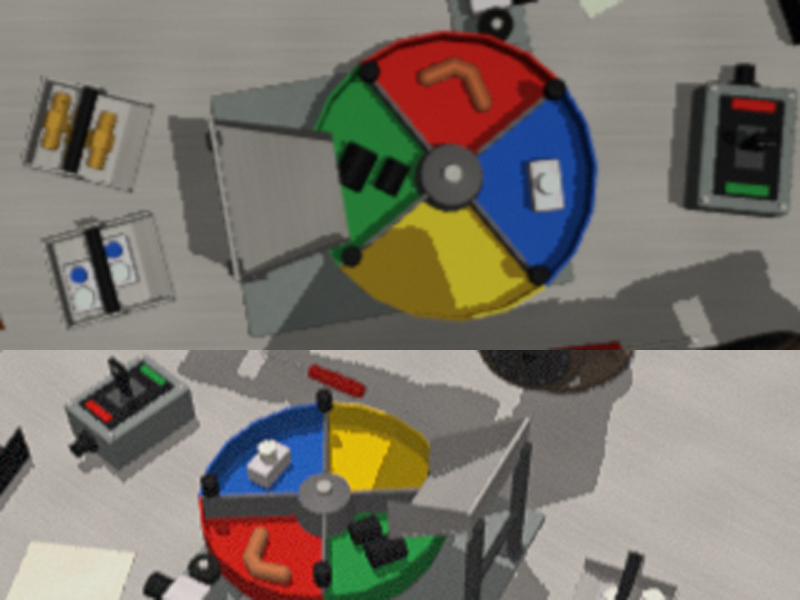

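```bash
python3 - <<'E'
from h import *
C=lambda u,v,z: at("top",190+u/2.5,115+v/2.5,z)
kn=[C(u,v,.107)[:2] for u,v in((370,71),(555,89),(540,273),(351,256))]
ax=np.mean(kn,0);print("axis",ax,"hub",C(452,173,.085))
for k in kn: d=k-ax;print("knob",k,np.hypot(*d),np.degrees(np.arctan2(d[1],d[0])))
a=C(213,120,.262);b=C(240,278,.262);print("back",a,b); d=(a-b)[:2];print("station x dir deg",np.degrees(np.arctan2(d[1],d[0])))
a,b=C(335,135,.188),C(350,235,.188);print("outlet",a,b)
print("backmid-axis",np.degrees(np.arctan2(*(( C(213,120,.262)+C(240,278,.262))[:2]/2-ax)[::-1])))
a,b=C(88,88,.081),C(75,172,.081);print("handle",a,b,(a+b)/2,np.degrees(np.arctan2(*(a-b)[:2][::-1])))
a,b=C(96,230,.081),C(110,310,.081);print("other",(a+b)/2)
cs=[C(u,v,.066) for u,v in((705,82),(800,88),(790,213),(695,208))];print("box",np.mean(cs,0),cs)
print("red,green",C(753,105,.072),C(747,189,.072))
print(observe()["tcp_rot"])
E
```

```text
axis [ 0.51105565 -0.05627893] hub [ 0.51158823 -0.05580047  0.085     ]
knob [0.62860552 0.03886983] 0.15123247140328241 38.9878574539059
knob [ 0.60576046 -0.174179  ] 0.15122640816163851 -51.226360944137205
knob [ 0.39422996 -0.15262143] 0.15142694624671582 -140.48866358001615
knob [0.41562666 0.06281486] 0.1526106943412202 128.7049411599082
back [0.55297255 0.20401157 0.262     ] [0.39068104 0.17680991 0.262     ]
station x dir deg 9.514894241508461
outlet [0.54510922 0.07930332 0.188     ] [0.43639282 0.06405119 0.188     ]
backmid-axis 99.03558024185234
handle [0.61583342 0.36904881 0.081     ] [0.51713788 0.38368916 0.081     ] [0.56648565 0.37636899 0.081     ] -8.437643307193976
other [0.40280408 0.35057226 0.081     ]
box [ 0.54027193 -0.40719949  0.066     ] [array([ 0.61883836, -0.35920246,  0.066     ]), array([ 0.61065398, -0.4717579 ,  0.066     ]), array([ 0.46233134, -0.45481798,  0.066     ]), array([ 0.46926405, -0.3430196 ,  0.066     ])]
red,green [ 0.59000818 -0.41337161  0.072     ] [ 0.49069668 -0.40313221  0.072     ]
[ 9.74251595e-01  2.25463077e-01 -7.47884863e-05 -4.75278604e-04]
```

```bash
cat >> h.py <<'E'
from scipy.spatial.transform import Rotation as R
def to(p,alpha=None,s=None):
    "rows shares (unlimited) from the present pose to world p, tool-x azimuth alpha deg"
    s=s or observe();r=R.from_quat(s["tcp_rot"]);M=r.as_matrix();a=np.degrees(np.arctan2(M[1,0],M[0,0]))
    d=M.T@(np.array(p)-s["tool_pos"])/.2
    y=0 if alpha is None else -(((alpha-a)+180)%360-180)/45
    return np.round([*d,y],3)
def st():
    s=observe();M=R.from_quat(s["tcp_rot"]).as_matrix();print(round(s["time_s"],2),s["tool_pos"].round(4),"a",np.degrees(np.arctan2(M[1,0],M[0,0])).round(1),"tilt",np.degrees(np.arccos(-M[2,2])).round(2),"F",s["contact_force"].round(1),"op",round(s["opening"],4),"q",s["joint_pos"].round(2))
AX=np.array([.5113,-.056]);YAW=9.3
def stn(x,y,z):
    a=np.radians(YAW);return np.array([AX[0]+x*np.cos(a)-y*np.sin(a),AX[1]+x*np.sin(a)+y*np.cos(a),z])
E
python3 -c "
from h import *
print(to([.606,-.174,.2],90))"
```

```text
[ 2.34  -1.011  0.21  -1.421]
```

```bash
python3 -m jog '[-1,0.4,-0.15,0,-0.2,-1,0.8,-0.35,0,-0.4,-1,1,-0.43,0,-0.6,-1,1,-0.43,0,-0.6,-1,1,-0.43,0,-0.6,-1,1,-0.43,0,-0.6]'; python3 -c "
from h import *
st();print(to([.606,-.174,.2],90))"
```

```text
time_s: 0.7
tool_pos: [0.4178, -0.3941, 0.2418]
tcp_rot: [0.894, 0.448, 0.0, -0.001]
contact_force: [-0.2, -0.2, 0.2]
opening: 0.0854
0.7 [ 0.4178 -0.3941  0.2418] a 53.3 tilt 0.08 F [-0.2 -0.2  0.2] op 0.0854 q [-0.87  0.42  1.69  0.    1.04 -0.23]
[ 1.445  0.096  0.21  -0.817]
```

```bash
python3 -m jog '[-1,0.25,0,0,-0.15,-1,0.5,0.05,0,-0.3,-1,0.75,0.05,0,-0.45,-1,1,0.1,0,-0.6,-1,1,0.1,0.1,-0.82,-1,1,0.1,0.1,-0.82,-1,1,0.1,0.1,-0.82]'; python3 -c "
from h import *
st();print(to([.606,-.174,.15],90))"
```

```text
time_s: 1.4
tool_pos: [0.5528, -0.2469, 0.2218]
tcp_rot: [0.708, 0.707, 0.0, -0.001]
contact_force: [-0.4, 0.4, 0.4]
opening: 0.0852
1.4 [ 0.5528 -0.2469  0.2218] a 89.9 tilt 0.14 F [-0.4  0.4  0.4] op 0.0852 q [-0.53  0.48  1.63  0.    1.03 -0.53]
[ 0.364  0.266  0.359 -0.002]
```

```bash
python3 -m jog '[-1,0.2,0.13,0.2,0,-1,0.36,0.265,0.35,0,-1,0.364,0.266,0.45,0,-1,0.364,0.266,0.55,0,-1,0.364,0.266,0.669,0,-1,0.364,0.266,0.669,0,1,0.364,0.266,0.669,0,1,0.364,0.266,0.669,0,1,0.364,0.266,0.669,0,1,0.364,0.266,0.669,0,1,0.364,0.266,0.669,0,1,0.364,0.266,0.669,0]'; python3 -c "
from h import *
import cv2
st()
p=observe()['tool_pos'][:2]
for k in (0,15,30,45,60,75):
    a=np.radians(-51.1-k);print(k,to([AX[0]+.153*np.cos(a),AX[1]+.153*np.sin(a),.09]))
cv2.imwrite('pics/k.png',cv2.resize(cv2.cvtColor(capture('scene'),cv2.COLOR_RGB2BGR)[100:300,130:450],None,fx=2,fy=2))"
```

```text
time_s: 2.6
tool_pos: [0.607, -0.1746, 0.0895]
tcp_rot: [0.708, 0.707, 0.001, 0.001]
contact_force: [1.3, -3.1, 6.0]
opening: 0.022
2.6 [ 0.607  -0.1746  0.0895] a 89.9 tilt 0.1 F [ 1.3 -3.1  6. ] op 0.022 q [-0.38  0.68  1.68  0.    0.79 -0.38]
0 [-0.002  0.002 -0.002  0.   ]
15 [-0.107 -0.168 -0.003  0.   ]
30 [-0.163 -0.36  -0.003  0.   ]
45 [-0.168 -0.559 -0.003  0.   ]
60 [-0.122 -0.754 -0.004  0.   ]
75 [-0.026 -0.929 -0.004  0.   ]
```

View pics/k.png

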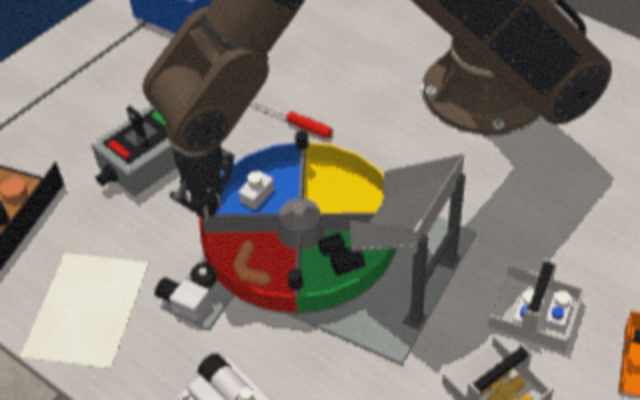

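The picture shows the gripper on the blue/red knob (about 207,205 in the crop), with opening 22 mm, so it is held. Next I drag it clockwise along its arc.

```bash
python3 -m jog '[1,-0.06,-0.08,0,0,1,-0.107,-0.168,0,0,1,-0.14,-0.262,0,0,1,-0.163,-0.36,0,0,1,-0.172,-0.46,0,0,1,-0.168,-0.559,0,0,1,-0.15,-0.658,0,0,1,-0.122,-0.754,0,0,1,-0.08,-0.845,0,0,1,-0.026,-0.929,0,0,1,-0.026,-0.929,0,0,1,-0.026,-0.929,0,0]'; python3 -c "
from h import *
import cv2
st()
p=observe()['tool_pos'][:2]-AX; print(np.hypot(*p),np.degrees(np.arctan2(p[1],p[0])))
cv2.imwrite('pics/k2.png',cv2.resize(cv2.cvtColor(capture('top'),cv2.COLOR_RGB2BGR)[90:290,190:510],None,fx=2.5,fy=2.5))"
```

```text
time_s: 3.85
tool_pos: [0.4203, -0.1795, 0.0901]
tcp_rot: [0.707, 0.707, 0.0, 0.0]
contact_force: [-8.1, -2.2, 10.3]
opening: 0.0222
3.85 [ 0.4203 -0.1795  0.0901] a 90.0 tilt 0.06 F [-8.1 -2.2 10.3] op 0.0222 q [-0.55  0.5   2.11  0.    0.53 -0.55]
0.15335737728343188 -126.38978788717402
```

View pics/k2.png

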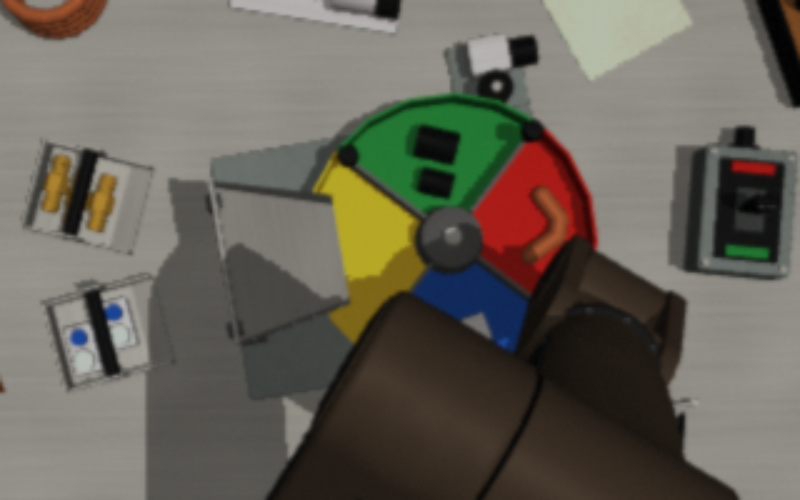

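```bash
python3 -m jog '[-1,0,0,0,0,-1,0,0,0,0,-1,0,0,0,0,-1,0,0,-0.2,0,-1,0,0,-0.5,0,-1,0,0,-0.8,0,-1,0,0,-1,0,-1,0,0,-1,0]'; python3 -c "
from h import *
st()
for u,v in((348,155),(533,131)):
    d=at('top',190+u/2.5,90+v/2.5,.107)[:2]-AX;print(np.hypot(*d),np.degrees(np.arctan2(d[1],d[0])))
print(to([.566,.376,.285],171.6), to([.566,.376,.285],None))
E=calibration('top')
"
```

```text
time_s: 4.7
tool_pos: [0.4214, -0.18, 0.2951]
tcp_rot: [0.707, 0.707, 0.001, 0.005]
contact_force: [0.1, -0.4, -0.7]
opening: 0.0852
4.7 [ 0.4214 -0.18    0.2951] a 90.0 tilt 0.54 F [ 0.1 -0.4 -0.7] op 0.0852 q [-0.55  0.19  1.88  0.    1.06 -0.55]
0.1519095841156043 52.47535795403887
0.15084221753657093 -38.19759226330822
[ 2.78   0.723  0.044 -1.813] [2.78  0.723 0.044 0.   ]
```

```bash
python3 -m jog '[-1,0.25,0.1,-0.05,-0.15,-1,0.5,0.2,-0.1,-0.3,-1,0.75,0.25,-0.1,-0.45,-1,1,0.36,-0.1,-0.6,-1,1,0.5,-0.1,-0.7,-1,1,0.72,-0.1,-0.9,-1,1,0.72,-0.1,-1,-1,1,0.72,-0.1,-1]'; python3 -c "
from h import *
st()
print(to([.566,.376,.29],171.6))
"
```

```text
time_s: 5.5
tool_pos: [0.5655, 0.0205, 0.3137]
tcp_rot: [0.382, 0.924, -0.001, 0.004]
contact_force: [0.3, -0.1, -1.0]
opening: 0.0855
5.5 [0.5655 0.0205 0.3137] a 135.1 tilt 0.42 F [ 0.3 -0.1 -1. ] op 0.0855 q [-0.08  0.34  1.61 -0.    1.19 -0.86]
[ 1.254  1.261  0.111 -0.811]
```

```bash
python3 -m jog '[-1,0.2,0.2,0,-0.15,-1,0.4,0.4,0,-0.3,-1,0.6,0.6,0,-0.45,-1,0.8,0.8,0,-0.6,-1,1,1,0,-0.81,-1,1,1,0.1,-0.81,-1,1,1,0.1,-0.81]'; python3 -c "
from h import *
st()
print(to([.566,.376,.2],171.6))
import cv2
cv2.imwrite('pics/k3.png',cv2.resize(cv2.cvtColor(capture('top'),cv2.COLOR_RGB2BGR)[130:280,180:380],None,fx=4,fy=4))
"
```

```text
time_s: 6.2
tool_pos: [0.5632, 0.3063, 0.2896]
tcp_rot: [0.073, 0.997, -0.003, 0.001]
contact_force: [-0.8, -0.7, 0.1]
opening: 0.0857
6.2 [0.5632 0.3063 0.2896] a 171.6 tilt 0.32 F [-0.8 -0.7  0.1] op 0.0857 q [ 0.4   0.47  1.46 -0.01  1.21 -1.03]
[0.038 0.349 0.446 0.001]
```

View pics/k3.png

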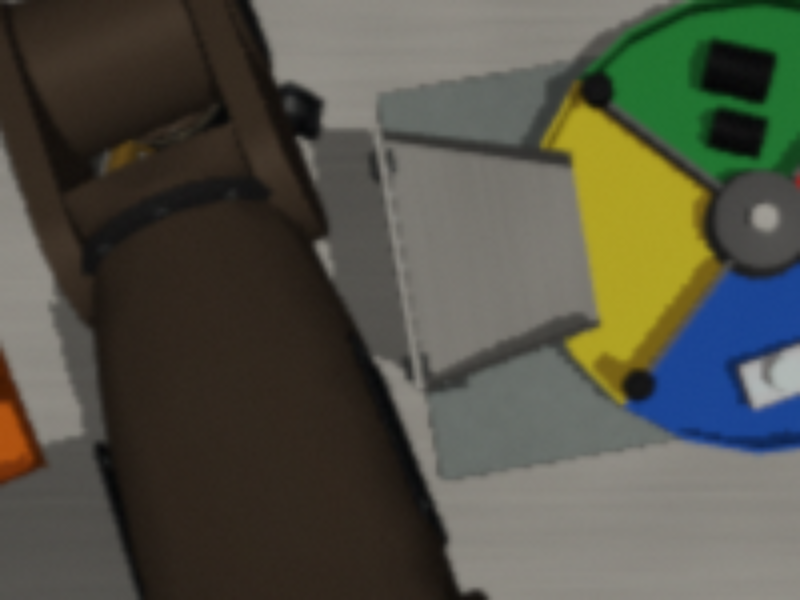

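```bash
python3 -c "
from h import *
C=lambda u,v,z: at('top',180+u/4,130+v/4,z)
a,b=C(377,128,.262),C(420,388,.262);m=((a+b)/2)[:2]-AX;print('backmid',np.hypot(*m),np.degrees(np.arctan2(m[1],m[0])),'perp',np.degrees(np.arctan2(*(a-b)[:2][::-1])),np.hypot(*(a-b)[:2]))
a,b=C(570,158,.188),C(597,322,.188);m=((a+b)/2)[:2]-AX;print('out',np.hypot(*m),np.degrees(np.arctan2(m[1],m[0])),np.degrees(np.arctan2(*(a-b)[:2][::-1])))
for u,v in((597,90),(638,385)):
    d=C(u,v,.107)[:2]-AX;print(np.hypot(*d),np.degrees(np.arctan2(d[1],d[0])))
"
python3 -m jog '[-1,0.038,0.2,0.2,0,-1,0.038,0.349,0.4,0,-1,0.038,0.349,0.6,0,-1,0.038,0.349,0.8,0,-1,0.038,0.349,0.95,0,-1,0.038,0.349,1,0,-1,0.038,0.349,1,0]'; python3 -c "
from h import *
st()
print(to([.566,.376,.062],171.6))
"
```

```text
backmid 0.25196833805890334 98.94396472075957 perp 9.217187904636043 0.16909262051076482
out 0.13279584390039495 100.07339174217391 8.811826675502413
0.1509249137510333 52.88270389094599
0.15277589821406615 142.44574187712598
time_s: 6.95
tool_pos: [0.5672, 0.3724, 0.09]
tcp_rot: [0.075, 0.997, -0.003, 0.001]
contact_force: [0.7, -0.7, 0.5]
opening: 0.0854
6.95 [0.5672 0.3724 0.09  ] a 171.4 tilt 0.37 F [ 0.7 -0.7  0.5] op 0.0854 q [ 0.49  0.73  1.55 -0.01  0.87 -0.93]
[ 0.009  0.018  0.14  -0.004]
```

```bash
python3 -m jog '[-1,0.009,0.018,0.07,0,-1,0.009,0.018,0.14,0,-1,0.009,0.018,0.14,0,1,0.009,0.018,0.14,0,1,0.009,0.018,0.14,0,1,0.009,0.018,0.14,0,1,0.009,0.018,0.14,0,1,0.009,0.018,0.14,0,1,0.009,0.018,0.05,0,1,0.009,0.018,-0.1,0,1,0.009,0.018,-0.1,0]'; python3 -c "
from h import *
st()
s=observe();print(s['moment'])
"
```

```text
time_s: 8.05
tool_pos: [0.567, 0.3769, 0.1128]
tcp_rot: [0.075, 0.997, -0.002, 0.003]
contact_force: [1.4, 0.8, -6.3]
opening: 0.015
8.05 [0.567  0.3769 0.1128] a 171.4 tilt 0.4 F [ 1.4  0.8 -6.3] op 0.015 q [ 0.49  0.7   1.53 -0.01  0.9  -0.92]
[0.05837066 0.0218412  0.02287694]
```

```bash
sed -i 's/YAW=9.3/YAW=9.1/' h.py; python3 -m jog '[1,0,0,-0.15,0,1,0,0,-0.3,0,1,0,0,-0.5,0,1,0,0,-0.7,0,1,0,0,-0.85,0,1,0,0,-1,0,1,0,0,-1,0,1,0,0,-1,0]'; python3 -c "
from h import *
st()
print(to(stn(0,.197,.355),189.1),stn(0,.197,.355))
"
```

```text
time_s: 8.85
tool_pos: [0.5655, 0.3775, 0.3105]
tcp_rot: [0.075, 0.997, -0.003, 0.002]
contact_force: [-0.7, -0.0, -7.4]
opening: 0.015
8.85 [0.5655 0.3775 0.3105] a 171.4 tilt 0.37 F [-0.7 -0.  -7.4] op 0.015 q [ 0.49  0.52  1.32 -0.01  1.3  -0.93]
[ 0.243 -1.246 -0.218 -0.393] [0.48014286 0.13852052 0.355     ]
```

```bash
python3 -m jog '[1,0,-0.05,-0.1,0,1,0.02,-0.12,-0.2,-0.04,1,0.05,-0.24,-0.24,-0.08,1,0.1,-0.36,-0.24,-0.14,1,0.14,-0.5,-0.24,-0.2,1,0.18,-0.64,-0.24,-0.26,1,0.2,-0.78,-0.24,-0.32,1,0.22,-0.9,-0.24,-0.38,1,0.24,-1,-0.24,-0.39,1,0.24,-1,-0.24,-0.39,1,0.24,-1,-0.24,-0.39]'; python3 -c "
from h import *
st()
print(to(stn(0,.197,.355),189.1))
import cv2
cv2.imwrite('pics/k4.png',cv2.resize(cv2.cvtColor(capture('scene'),cv2.COLOR_RGB2BGR)[50:300,200:520],None,fx=2.5,fy=2.4))
"
```

```text
time_s: 9.95
tool_pos: [0.4879, 0.187, 0.3573]
tcp_rot: [-0.078, 0.997, -0.003, 0.0]
contact_force: [-0.5, -0.3, -6.1]
opening: 0.0149
9.95 [0.4879 0.187  0.3573] a -171.1 tilt 0.34 F [-0.5 -0.3 -6.1] op 0.0149 q [ 0.24  0.24  1.64 -0.01  1.26 -1.48]
[ 0.076 -0.233  0.013 -0.004]
```

View pics/k4.png

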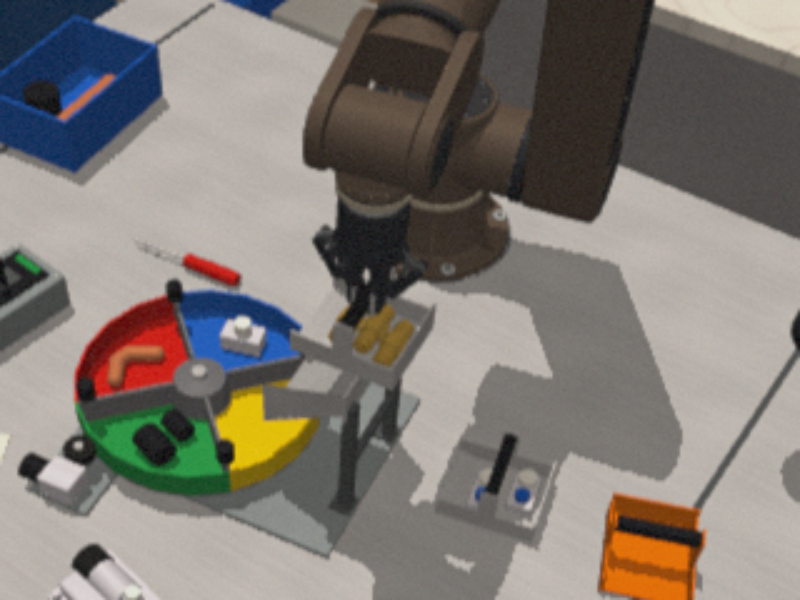

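```bash
python3 -m jog '[1,0.02,-0.06,0,0,1,0.05,-0.14,0,0,1,0.076,-0.233,0,0,1,0.076,-0.233,0,0,1,0.076,-0.233,0.05,0,1,0.076,-0.233,0.1,0,1,0.076,-0.233,0.1,0]'; python3 -c "
from h import *
st()
for t in (0,5,10,20,30,40,45,50,55,60):
    a=np.radians(t);r=.252-.055*np.cos(a)-.07*np.sin(a);z=.262-.055*np.sin(a)+.07*np.cos(a)
    print(t,round(r,3),round(z,3),to(stn(0,r,z-.008),189.1))
"
```

```text
time_s: 10.7
tool_pos: [0.4797, 0.1392, 0.3358]
tcp_rot: [-0.078, 0.997, -0.003, -0.001]
contact_force: [-0.2, 0.6, -6.6]
opening: 0.015
10.7 [0.4797 0.1392 0.3358] a -171.0 tilt 0.36 F [-0.2  0.6 -6.6] op 0.015 q [ 0.15  0.22  1.72 -0.01  1.2  -1.57]
0 0.197 0.332 [-0.002 -0.004  0.059 -0.003]
5 0.191 0.327 [-0.002 -0.033  0.084 -0.003]
10 0.186 0.321 [-0.002 -0.06   0.112 -0.003]
20 0.176 0.309 [-0.002 -0.106  0.175 -0.003]
30 0.169 0.295 [-0.002 -0.141  0.244 -0.003]
40 0.165 0.28 [-0.003 -0.163  0.318 -0.003]
45 0.164 0.273 [-0.003 -0.169  0.357 -0.003]
50 0.163 0.265 [-0.003 -0.172  0.396 -0.003]
55 0.163 0.257 [-0.003 -0.171  0.434 -0.003]
60 0.164 0.249 [-0.003 -0.167  0.473 -0.003]
```

```bash
python3 -m jog '[1,0,-0.004,0.059,0,1,0,-0.018,0.07,0,1,0,-0.033,0.084,0,1,0,-0.045,0.098,0,1,0,-0.06,0.112,0,1,0,-0.06,0.112,0]'; python3 -c "
from h import *
st()
print(observe()['moment'])
import cv2
cv2.imwrite('pics/k5.png',cv2.resize(cv2.cvtColor(capture('scene'),cv2.COLOR_RGB2BGR)[120:220,290:410],None,fx=5,fy=5))
"
```

```text
time_s: 11.3
tool_pos: [0.4832, 0.129, 0.3168]
tcp_rot: [-0.078, 0.997, -0.001, 0.003]
contact_force: [-2.3, 4.4, 24.6]
opening: 0.0154
11.3 [0.4832 0.129  0.3168] a -171.1 tilt 0.33 F [-2.3  4.4 24.6] op 0.0154 q [ 0.13  0.23  1.75 -0.    1.15 -1.6 ]
[3.19197247 0.71263919 0.10078685]
```

View pics/k5.png

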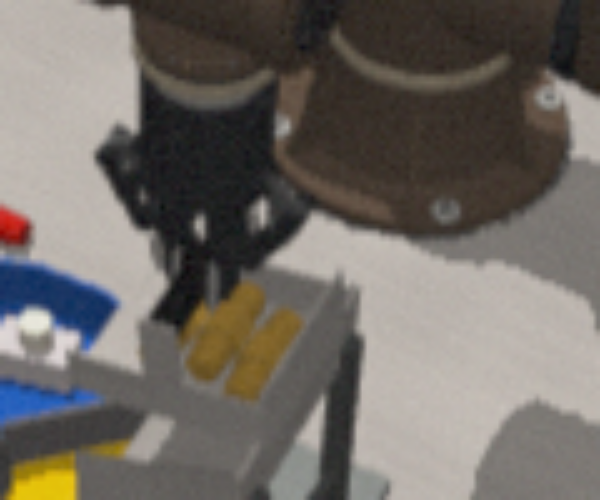

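```bash
python3 -m jog '[1,0,-0.02,0.035,0,1,0,-0.046,0.065,0,1,0,-0.06,0.1,0,1,0,-0.08,0.13,0,1,0,-0.08,0.13,0]'; python3 -c "
from h import *
st()
print(observe()['moment'])
for t in (20,30,40,45,50,55,60):
    a=np.radians(t);r=.252-.055*np.cos(a)-.07*np.sin(a);z=.262-.055*np.sin(a)+.07*np.cos(a)
    print(t,round(r,3),round(z,3),to(stn(0,r,z-.008),189.1))
"
```

```text
time_s: 11.85
tool_pos: [0.4891, 0.113, 0.2961]
tcp_rot: [-0.077, 0.997, -0.001, 0.009]
contact_force: [4.0, -19.1, 50.3]
opening: 0.0155
11.85 [0.4891 0.113  0.2961] a -171.1 tilt 1.09 F [  4.  -19.1  50.3] op 0.0155 q [ 0.1   0.25  1.79 -0.    1.08 -1.63]
[ 0.76113331 -0.52379958 -0.56076666]
20 0.176 0.309 [ 0.024  0.03  -0.025 -0.005]
30 0.169 0.295 [ 0.025 -0.005  0.044 -0.005]
40 0.165 0.28 [ 0.026 -0.027  0.119 -0.005]
45 0.164 0.273 [ 0.027 -0.033  0.157 -0.005]
50 0.163 0.265 [ 0.028 -0.036  0.196 -0.005]
55 0.163 0.257 [ 0.028 -0.036  0.235 -0.005]
60 0.164 0.249 [ 0.029 -0.032  0.273 -0.005]
```

```bash
python3 -c "
from h import *
import cv2
a=cv2.resize(capture('scene')[125:215,290:410],None,fx=6.6,fy=6.6,interpolation=cv2.INTER_CUBIC)
cv2.imwrite('pics/k6.png',cv2.cvtColor(a,cv2.COLOR_RGB2BGR))
s=observe();print(s['opening'],px('scene',s['tool_pos']),px('scene',stn(0,.252,.262)),px('scene',stn(.055,.252,.262)))
"
```

```text
0.01508816319041423 (np.float64(323.96202099690345), np.float64(178.69079025357755)) (np.float64(349.33135248334565), np.float64(194.78317236535827)) (np.float64(341.3128525645194), np.float64(207.52534571721176))
```

View pics/k6.png

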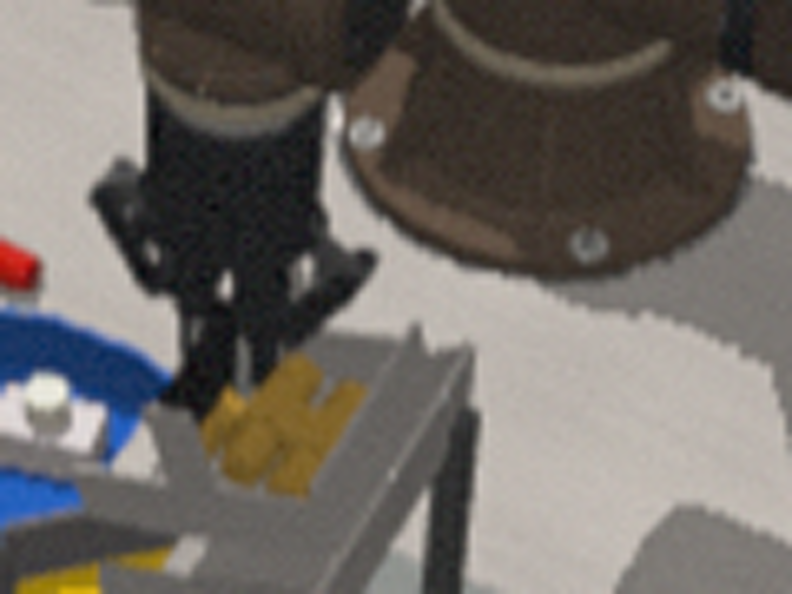

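```bash
python3 -c "
from h import *
s=observe();print(s['contact_force'],s['moment'],s['tool_pos'])
M=R.from_quat(s['tcp_rot']).as_matrix()
h=s['tool_pos']-[0,0,-.008]
ex=stn(1,0,0)-stn(0,0,0);ey=stn(0,1,0)-stn(0,0,0);ez=np.array([0,0,1.])
for t in (-10,0,10,20,25,30,40):
    a=np.radians(t);Y=ey*np.cos(a)+ez*np.sin(a);Z=-ey*np.sin(a)+ez*np.cos(a)
    print(t,[np.round((np.array(px('scene',h+x*ex+y*Y+z*Z))-[290,125])*6.6) for x,y,z in((.055,.065,-.025),(-.055,.065,-.025),(.055,-.065,-.061),(.052,0,.0))])
"
```

```text
[  3.00792266 -16.11790124  43.33896643] [ 0.75492369 -0.74530124 -0.3776879 ] [0.48997767 0.11286117 0.2968996 ]
-10 [array([288., 525.]), array([394., 361.]), array([ 22., 439.]), array([170., 420.])]
0 [array([300., 514.]), array([406., 349.]), array([ 41., 464.]), array([170., 420.])]
10 [array([307., 499.]), array([414., 334.]), array([ 64., 487.]), array([170., 420.])]
20 [array([311., 482.]), array([418., 317.]), array([ 90., 509.]), array([170., 420.])]
25 [array([311., 473.]), array([418., 307.]), array([104., 519.]), array([170., 420.])]
30 [array([310., 463.]), array([418., 297.]), array([118., 528.]), array([170., 420.])]
40 [array([305., 443.]), array([413., 277.]), array([147., 544.]), array([170., 420.])]
```

```bash
python3 -m jog '[0.75,0.026,0,0,0,0.7,0.026,0,0.02,0,0.7,0.026,0,0.04,0]'; python3 -c "
from h import *
st()
for t in (20,30,40,50,60):
    a=np.radians(t);r=.252-.055*np.cos(a)-.07*np.sin(a);z=.262-.055*np.sin(a)+.07*np.cos(a)
    print(t,to(stn(0,r,z-.008),189.1))
"
```

```text
time_s: 12.2
tool_pos: [0.4845, 0.1123, 0.2878]
tcp_rot: [-0.077, 0.997, -0.001, 0.01]
contact_force: [1.2, 0.3, -6.7]
opening: 0.0153
12.2 [0.4845 0.1123 0.2878] a -171.1 tilt 1.13 F [ 1.2  0.3 -6.7] op 0.0153 q [ 0.1   0.25  1.81 -0.    1.06 -1.63]
20 [-0.     0.029 -0.066 -0.005]
30 [ 0.001 -0.005  0.003 -0.005]
40 [ 0.002 -0.028  0.078 -0.005]
50 [ 0.004 -0.037  0.155 -0.005]
60 [ 0.005 -0.032  0.232 -0.005]
```

```bash
python3 -m jog '[1,0,0,-0.1,0,1,0,0,-0.2,0,1,0,0,-0.29,0,1,0,0.05,-0.29,0,1,0,0.13,-0.29,0,1,0,0.13,-0.29,0,1,0,0.13,-0.29,0]'; python3 -c "
from h import *
st()
print(to(stn(0,.197,.324),189.1))
print(to(stn(0,.197,.310),189.1))
"
```

```text
time_s: 12.9
tool_pos: [0.4789, 0.1386, 0.3442]
tcp_rot: [-0.078, 0.997, -0.001, 0.009]
contact_force: [0.5, 0.5, -5.8]
opening: 0.0148
12.9 [0.4789 0.1386 0.3442] a -171.1 tilt 1.01 F [ 0.5  0.5 -5.8] op 0.0148 q [ 0.15  0.21  1.72 -0.    1.2  -1.58]
[-0.004 -0.001  0.101 -0.004]
[-0.003 -0.001  0.171 -0.004]
```

```bash
python3 -m jog '[1,0,0,0.05,0,1,0,0,0.1,0,1,0,0,0.1,0]' | grep -E "pos|force"; python3 -m jog '[1,0,0,0.02,0,1,0,0,0.02,0]'| grep -E "pos|force"; python3 -m jog '[1,0,0,0.02,0,1,0,0,0.02,0]'| grep -E "pos|force"; python3 -m jog '[1,0,0,0.02,0,1,0,0,0.02,0]'| grep -E "pos|force"
```

```text
tool_pos: [0.479, 0.1383, 0.3224]
contact_force: [0.2, -0.4, -5.8]
tool_pos: [0.48, 0.1385, 0.3195]
contact_force: [0.2, 1.7, 4.8]
tool_pos: [0.4812, 0.1385, 0.3177]
contact_force: [-2.1, -1.7, 13.1]
tool_pos: [0.4825, 0.1384, 0.3171]
contact_force: [-6.6, -4.3, 24.2]
```

```bash
python3 -m jog '[0.64,0.015,0,0,0,0.62,0.015,0,0,0,0.6,0.015,-0.02,0.01,0,0.58,0.015,-0.04,0.02,0,0.56,0.015,-0.055,0.035,0,0.56,0.015,-0.055,0.035,0]'; python3 -c "
from h import *
st()
for t in (10,20,30,40,50,60):
    a=np.radians(t);r=.252-.055*np.cos(a)-.07*np.sin(a);z=.262-.055*np.sin(a)+.07*np.cos(a)
    print(t,to(stn(0,r,z-.011),189.1))
"
```

```text
time_s: 14.4
tool_pos: [0.4815, 0.1267, 0.3095]
tcp_rot: [-0.076, 0.997, 0.001, 0.015]
contact_force: [-0.5, 1.1, -0.3]
opening: 0.0192
14.4 [0.4815 0.1267 0.3095] a -171.2 tilt 1.76 F [-0.5  1.1 -0.3] op 0.0192 q [ 0.12  0.23  1.78  0.    1.1  -1.6 ]
10 [-0.003  0.003 -0.005 -0.007]
20 [-0.001 -0.044  0.058 -0.007]
30 [ 0.001 -0.079  0.127 -0.007]
40 [ 0.003 -0.101  0.201 -0.007]
50 [ 0.005 -0.11   0.278 -0.007]
60 [ 0.008 -0.106  0.355 -0.007]
```

```bash
python3 -c "
from h import *
import cv2
a=cv2.resize(capture('scene')[125:215,290:410],None,fx=6.6,fy=6.6,interpolation=cv2.INTER_CUBIC)
cv2.imwrite('pics/k7.png',cv2.cvtColor(a,cv2.COLOR_RGB2BGR))
st();s=observe()
h=s['tool_pos']-[0,0,-.011]
ex=stn(1,0,0)-stn(0,0,0);ey=stn(0,1,0)-stn(0,0,0);ez=np.array([0,0,1.])
for t in (0,10,20,30,40):
    a=np.radians(t);Y=ey*np.cos(a)+ez*np.sin(a);Z=-ey*np.sin(a)+ez*np.cos(a)
    print(t,[np.round((np.array(px('scene',h+x*ex+y*Y+z*Z))-[290,125])*6.6) for x,y,z in((.055,.065,-.025),(-.055,.065,-.025),(.055,-.065,-.061),(.052,0,.0))])
"
```

```text
14.45 [0.4815 0.1269 0.3097] a -171.2 tilt 1.77 F [-1.   0.7  0.3] op 0.019 q [ 0.12  0.23  1.78  0.    1.1  -1.6 ]
0 [array([339., 493.]), array([444., 328.]), array([ 76., 443.]), array([208., 398.])]
10 [array([347., 478.]), array([452., 313.]), array([ 99., 467.]), array([208., 398.])]
20 [array([350., 461.]), array([457., 295.]), array([125., 489.]), array([208., 398.])]
30 [array([350., 441.]), array([457., 275.]), array([153., 509.]), array([208., 398.])]
40 [array([345., 421.]), array([452., 254.]), array([183., 525.]), array([208., 398.])]
```

View pics/k7.png

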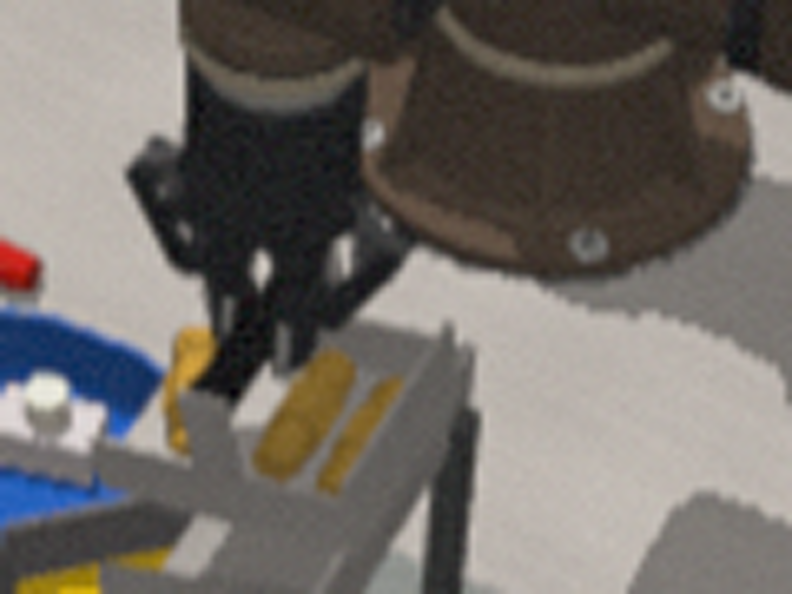

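```bash
python3 -m jog '[0.53,0,-0.02,0.03,0,0.5,0,-0.044,0.058,0,0.5,0,-0.044,0.058,0,0.5,0,-0.044,0.058,0]'|grep -E "pos|force|open"; python3 -m jog '[0.48,0,-0.02,0.03,0,0.45,0,-0.035,0.069,0,0.45,0,-0.035,0.069,0,0.45,0,-0.035,0.069,0]'|grep -E "pos|force|open";  python3 -c "
from h import *
import cv2
cv2.imwrite('pics/n1.png',cv2.cvtColor(capture('scene'),cv2.COLOR_RGB2BGR))
for t in (30,40,50,60):
    a=np.radians(t);r=.252-.055*np.cos(a)-.07*np.sin(a);z=.262-.055*np.sin(a)+.07*np.cos(a)
    print(t,to(stn(0,r,z-.011),189.1))
# brass pixels in the picture
im=cv2.imread('pics/n1.png');hs=cv2.cvtColor(im,cv2.COLOR_BGR2HSV)
m=cv2.inRange(hs,(15,110,60),(30,255,255));m[:,:290]=0;m[:,410:]=0;m[:120]=0;m[230:]=0
n,l,sx,c=cv2.connectedComponentsWithStats(m)
for i in range(1,n):
    if sx[i,4]>8: print(sx[i],c[i].round())
"
```

```text
tool_pos: [0.4832, 0.118, 0.298]
contact_force: [-0.3, -1.8, 0.3]
opening: 0.0216
tool_pos: [0.4847, 0.1108, 0.2837]
contact_force: [0.6, -4.4, -0.8]
opening: 0.0237
30 [ 0.     0.002 -0.001 -0.008]
40 [ 0.003 -0.02   0.073 -0.008]
50 [ 0.005 -0.03   0.15  -0.008]
60 [ 0.007 -0.025  0.228 -0.008]
[321 183  22  16 231] [331. 191.]
[308 208   8   3  17] [312. 209.]
[290 210  38  20 402] [304. 222.]
```

```bash
python3 -m jog '[0.43,0,-0.01,0.035,0,0.41,0,-0.02,0.073,0,0.4,0,-0.02,0.073,0,0.4,0,-0.02,0.073,0]'|grep -E "pos|force|open"; python3 -m jog '[0.39,0,-0.005,0.035,0,0.38,0,-0.01,0.077,0,0.37,0,-0.01,0.077,0,0.37,0,-0.01,0.077,0,0.37,0,-0.01,0.077,0]'|grep -E "pos|force|open";  python3 -c "
from h import *
import cv2
im=np.ascontiguousarray(cv2.cvtColor(capture('scene'),cv2.COLOR_RGB2BGR));t=cv2.cvtColor(capture('top'),cv2.COLOR_RGB2BGR)
cv2.imwrite('pics/n2.png',im);cv2.imwrite('pics/n2t.png',t)
for t_ in (50,55,60):
    a=np.radians(t_);r=.252-.055*np.cos(a)-.07*np.sin(a);z=.262-.055*np.sin(a)+.07*np.cos(a)
    print(t_,to(stn(0,r,z-.011),189.1))
a=cv2.resize(im[130:230,270:402],None,fx=4.5,fy=4.5,interpolation=cv2.INTER_CUBIC)
cv2.imwrite('pics/k8.png',a)
"
```

```text
tool_pos: [0.4856, 0.1071, 0.2689]
contact_force: [-0.6, -0.3, -1.6]
opening: 0.0253
tool_pos: [0.4864, 0.1052, 0.2536]
contact_force: [-0.5, -1.8, -1.8]
opening: 0.0268
50 [ 0.004 -0.    -0.001 -0.008]
55 [ 0.005  0.     0.038 -0.008]
60 [ 0.007  0.004  0.077 -0.008]
```

View pics/k8.png

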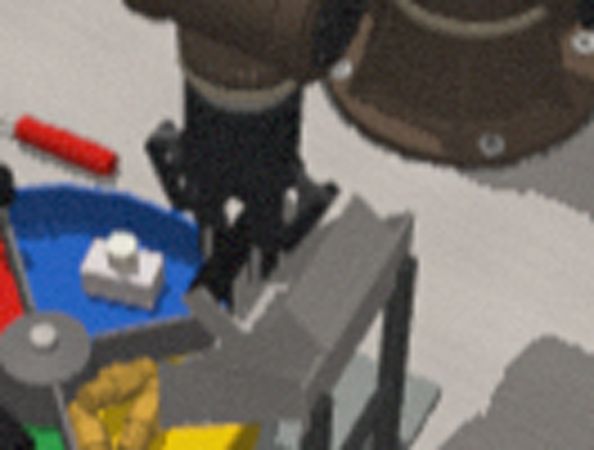

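```bash
python3 -m jog '[1,0,0,0,0,1,0,0,0,0,1,0,0,0,0,1,0,0,0,0,1,0,0,0,0]'|grep -E "pos|force|open"; python3 -m jog '[1,0,-0.02,-0.1,0,1,0,-0.02,-0.2,0,1,0,-0.02,-0.3,0,1,0,-0.02,-0.45,0,1,0,-0.02,-0.6,0,1,0,-0.02,-0.6,0,1,0,-0.02,-0.6,0]'|grep -E "pos|force|open";  python3 -c "
from h import *
import cv2
im=cv2.cvtColor(capture('scene'),cv2.COLOR_RGB2BGR);t=cv2.cvtColor(capture('top'),cv2.COLOR_RGB2BGR)
cv2.imwrite('pics/n3.png',im);cv2.imwrite('pics/n3t.png',t);st()"
```

```text
tool_pos: [0.4865, 0.1051, 0.2538]
contact_force: [0.2, -4.0, 0.7]
opening: 0.0237
tool_pos: [0.4832, 0.1009, 0.3732]
contact_force: [-0.1, 0.1, -4.0]
opening: 0.0236
17.6 [0.4831 0.1008 0.3723] a -171.3 tilt 1.56 F [-0.6  0.  -3.1] op 0.024 q [ 0.07  0.17  1.69  0.    1.25 -1.65]
```

```bash
python3 -c "
from h import *
print(to([.575,.376,.38],171.4))"
```

```text
[-0.664  1.29  -0.021  0.385]
```

```bash
python3 -m jog '[1,0,0.1,-0.05,0,1,-0.05,0.25,-0.1,0.05,1,-0.15,0.4,-0.1,0.1,1,-0.25,0.55,-0.1,0.16,1,-0.35,0.7,-0.1,0.22,1,-0.45,0.85,-0.1,0.3,1,-0.55,1,-0.1,0.385,1,-0.66,1,-0.1,0.385,1,-0.66,1,-0.1,0.385,1,-0.66,1,-0.1,0.385]'|grep -E "pos|force|open";  python3 -c "
from h import *
st();print(to([.575,.376,.25],171.4));import cv2
im=cv2.cvtColor(capture('top'),cv2.COLOR_RGB2BGR);cv2.imwrite('pics/n4t.png',im)
cv2.imwrite('pics/n4.png',cv2.cvtColor(capture('scene'),cv2.COLOR_RGB2BGR))"
```

```text
tool_pos: [0.5824, 0.3185, 0.3936]
contact_force: [-0.5, 0.4, -2.9]
opening: 0.024
18.6 [0.5824 0.3185 0.3936] a 171.4 tilt 1.37 F [-0.5  0.4 -2.9] op 0.024 q [ 0.4   0.44  1.24 -0.01  1.44 -1.02]
[0.096 0.275 0.718 0.   ]
```

```bash
python3 -m jog '[1,0.05,0.13,0.2,0,1,0.09,0.275,0.4,0,1,0.096,0.275,0.6,0,1,0.096,0.275,0.8,0,1,0.096,0.275,1,0,1,0.096,0.275,1,0,1,0.096,0.275,1,0]'|grep -E "pos|force|open"; python3 -m jog '[1,0,0,0.2,0,1,0,0,0.4,0,1,0,0,0.46,0,1,0,0,0.46,0]'|grep -E "pos|force|open";python3 -m jog '[1,0,0,0.03,0,1,0,0,0.06,0,1,0,0,0.06,0]'|grep -E "pos|force|open"; python3 -c "
import cv2
from h import *
im=cv2.cvtColor(capture('scene'),cv2.COLOR_RGB2BGR);cv2.imwrite('pics/n5.png',im)
g=cv2.cvtColor(im[225:315,335:445],cv2.COLOR_BGR2GRAY);s=cv2.resize(g,(110,45),interpolation=cv2.INTER_AREA)
for r in s: print(''.join(' .:-=+*#%@'[::-1][min(9,int(v)*10//220)] for v in r))"
```

```text
tool_pos: [0.5766, 0.3759, 0.1962]
contact_force: [0.4, 0.2, -2.1]
opening: 0.024
tool_pos: [0.5792, 0.3762, 0.1049]
contact_force: [-0.1, -0.8, -2.3]
opening: 0.0234
tool_pos: [0.5797, 0.3764, 0.0936]
contact_force: [0.1, -0.4, -3.3]
opening: 0.024
-=+#####*---=*#########*---*#*******##++++++++++++++++++++++++++++++++*#********............==================
-+######+--+*###**#####*==+%#*******#*+++**+++*++++++++++++++++++++*++*#********............==================
-+####%#+-+####***######*+=#********#*********+******+*+***+++**++++++##*******+............:=================
+*####%#++###*++**#####*+-+#********#*******************************+*##******#+.............=================
+###########*=----=*##*+=:*##******##*********************************##*******=.............-================
+######%###*+++=----=++===###**##**###*#**##**************************#********-..............================
+#########*++++++++=+=====######################*##******************##********...............:===============
+#####%##*++++++++++=:====#########################################*###**
[... 3444 characters left out ...]
==============-:==:...............
.........................:=+++++++++++++++++++++++=======================================-....................
...........................-+++++++++++++++++++++++=====================================-.....................
..........................:.-=++++++++++++++++++++++====================================......................
..........................--::-==++++++++++++++++++++===================================......................
...........................:-=============++++++++++++==================================......................
.............................:-=========================================================....................:=
```

```bash
for i in 1; do python3 -m jog '[1,0,0,0.04,0,1,0,0,0.04,0]'|grep -E "pos|force"; python3 -m jog '[1,0,0,0.04,0,1,0,0,0.04,0]'|grep -E "pos|force";python3 -m jog '[1,0,0,0.03,0,1,0,0,0.03,0]'|grep -E "pos|force|open"; done
```

```text
tool_pos: [0.5796, 0.3762, 0.0849]
contact_force: [-0.1, -0.9, -3.2]
tool_pos: [0.5804, 0.3771, 0.0794]
contact_force: [-6.8, -1.4, 19.6]
tool_pos: [0.5815, 0.379, 0.0785]
contact_force: [-13.3, 1.8, 36.8]
opening: 0.0242
```

```bash
python3 -m jog '[1,0,0,-0.02,0,0.5,0,0,-0.02,0,0.45,0,0,-0.02,0,0.4,0,0,0,0,0.35,0,0,0.02,0,0.35,0,0,0.04,0,0.35,0,0,0.06,0,0.35,0,0,0.08,0,0.35,0,0,0.08,0]'; python3 -c "
import cv2
from h import *
st();cv2.imwrite('pics/n6.png',cv2.cvtColor(capture('scene'),cv2.COLOR_RGB2BGR))"
```

```text
time_s: 21.65
tool_pos: [0.5818, 0.379, 0.0615]
tcp_rot: [0.075, 0.997, 0.006, 0.016]
contact_force: [0.3, 0.9, -0.7]
opening: 0.028
21.65 [0.5818 0.379  0.0615] a 171.4 tilt 1.94 F [ 0.3  0.9 -0.7] op 0.028 q [ 0.49  0.77  1.54 -0.01  0.79 -0.93]
```

```bash
python3 -m jog '[1,0,0,0,0,1,0,0,0,0,1,0,0,0,0,1,0,0,0,0]'|grep -E "pos|force|open"; python3 -m jog '[-1,0,0,0,0,-1,0,0,0,0,-1,0,0,0,0,-1,0,0,0,0,-1,0,0,-0.1,0,-1,0,0,-0.3,0,-1,0,0,-0.6,0,-1,0,0,-0.9,0,-1,0,0,-1,0,-1,0,0,-1,0]'|grep -E "pos|force|open"; python3 -c "
from h import *
print(to([.5,.12,.3],90))
print(to([.42,-.1,.3],90))"
```

```text
tool_pos: [0.582, 0.3791, 0.0622]
contact_force: [0.9, 1.6, 1.7]
opening: 0.0205
tool_pos: [0.5765, 0.378, 0.2688]
contact_force: [-0.0, 0.6, 0.4]
opening: 0.0857
[ 0.179 -1.329 -0.189  1.809]
[ 0.41  -2.476 -0.222  1.809]
```

```bash
python3 -m jog '[1,0,-0.1,-0.15,0,1,0.02,-0.3,-0.2,0.15,1,0.05,-0.5,-0.2,0.3,1,0.1,-0.7,-0.2,0.45,1,0.15,-0.9,-0.2,0.6,1,0.15,-1,-0.2,0.8,1,0.15,-1,-0.2,1,1,0.15,-1,-0.2,1]'|grep -E "pos|force|open"; python3 -c "
from h import *
st();print(to([.44,-.05,.3],84),to([.54,-.39,.25],84))"
```

```text
tool_pos: [0.5153, 0.1836, 0.3034]
contact_force: [-0.1, -0.3, 0.6]
opening: -0.0001
23.9 [0.5153 0.1836 0.3034] a 126.2 tilt 2.54 F [-0.1 -0.3  0.6] op -0.0001 q [ 0.22  0.3   1.69  0.    1.1  -0.41]
[-0.72  -0.994 -0.015  0.937] [-2.384 -1.605  0.233  0.937]
```

```bash
python3 -m jog '[1,-0.25,-0.16,0,0.2,1,-0.5,-0.33,0,0.4,1,-0.75,-0.5,0,0.6,1,-1,-0.65,0,0.8,1,-1,-0.7,0,0.94,1,-1,-0.7,0,0.94,1,-1,-0.7,0,0.94]'|grep -E "pos|force|open"; python3 -c "
from h import *
st();print(to([.54,-.39,.28],84))"
```

```text
tool_pos: [0.5206, -0.061, 0.2999]
contact_force: [0.5, 0.7, -0.1]
opening: -0.0001
24.6 [ 0.5206 -0.061   0.2999] a 84.0 tilt 2.51 F [ 0.5  0.7 -0.1] op -0.0001 q [-0.25  0.27  1.75  0.03  1.08 -0.16]
[-1.628e+00  2.640e-01  8.100e-02  1.000e-03]
```

```bash
python3 -m jog '[1,-0.25,0.1,0,0,1,-0.5,0.2,0,0,1,-0.75,0.3,0,0,1,-1,0.4,0,0,1,-1,0.56,0,0,1,-1,0.56,0,0]'|grep -E "pos|force|open"; python3 -c "
from h import *
import cv2
st();t=cv2.cvtColor(capture('top'),cv2.COLOR_RGB2BGR);s=cv2.cvtColor(capture('scene'),cv2.COLOR_RGB2BGR)
cv2.imwrite('pics/n7t.png',t);cv2.imwrite('pics/n7.png',s)
f=lambda i,y,x,h,w:cv2.resize(i[y:y+h,x:x+w],(w*4,h*4),interpolation=cv2.INTER_CUBIC)
v=np.vstack([np.hstack([f(t,135,185,75,100),f(t,135,315,75,100)]),np.hstack([f(s,210,340,75,100),f(s,165,240,75,100)])])
cv2.imwrite('pics/k9.png',v);print(v.shape)
print(to([.6,-.413,.2],84))"
```

```text
tool_pos: [0.6142, -0.2724, 0.2991]
contact_force: [-0.4, 1.0, -0.2]
opening: 0.0001
25.2 [ 0.6142 -0.2724  0.2991] a 84.2 tilt 2.51 F [-0.4  1.  -0.2] op 0.0001 q [-0.53  0.5   1.38  0.04  1.23 -0.44]
(600, 800, 3)
[-0.726 -0.007  0.484  0.006]
```

View pics/k9.png

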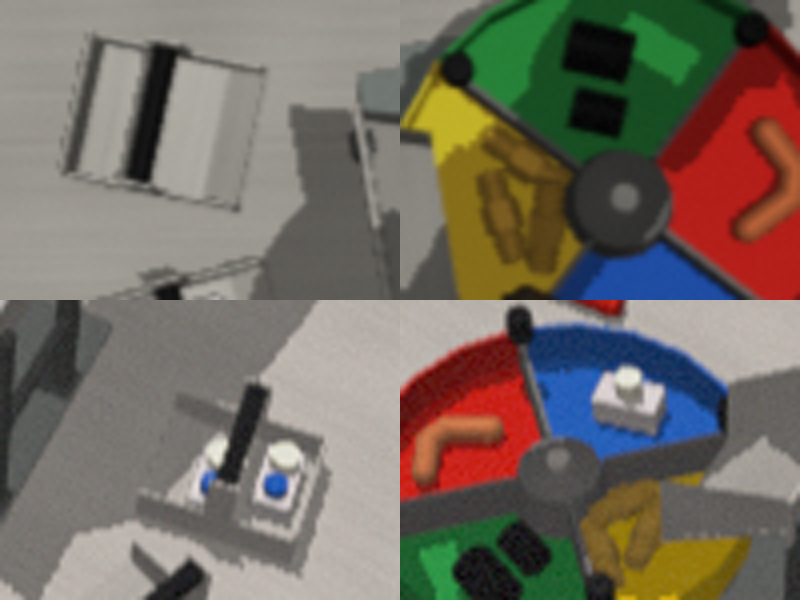

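All three brass fittings lie in yellow (515–550, 150–230 in the upper right). The tray stands empty and upright (upper left), and the valve tray is untouched. Next is the breaker.

```bash
python3 -c "
from h import *
d=at('top',329.5,152,.107)[:2]-AX;print(np.hypot(*d),np.degrees(np.arctan2(d[1],d[0])))
d=at('top',315+(750-400)/4,135+28/4,.107)[:2]-AX;print(np.hypot(*d),np.degrees(np.arctan2(d[1],d[0])))
print('lever tip',at('top',190+750/2.5,115+143/2.5,.138))"
python3 -m jog '[1,-0.2,0,0.1,0,1,-0.4,0,0.2,0,1,-0.6,0,0.3,0,1,-0.726,0.03,0.4,0,1,-0.726,0.03,0.484,0,1,-0.726,0.03,0.484,0]'|grep -E "pos|force|open"; python3 -c "
from h import *
st();print(to([.605,-.413,.122],84),to([.54,-.407,.122],84))"
```

```text
0.15122058466130825 52.278300055656814
0.15055433507608304 -37.32168373079418
lever tip [ 0.53775242 -0.38728406  0.138     ]
tool_pos: [0.6068, -0.4118, 0.1979]
contact_force: [0.0, 1.2, 0.4]
opening: 0.0003
25.9 [ 0.6068 -0.4118  0.1979] a 84.4 tilt 2.34 F [0.  1.2 0.4] op 0.0003 q [-0.7   0.68  1.32  0.04  1.12 -0.62]
[-0.015 -0.021  0.379  0.009] [-0.016 -0.348  0.367  0.009]
```

```bash
python3 -m jog '[1,-0.015,-0.02,0.2,0,1,-0.015,-0.02,0.37,0,1,-0.015,-0.02,0.37,0,1,-0.015,-0.1,0.37,0,1,-0.015,-0.18,0.37,0,1,-0.015,-0.24,0.37,0,1,-0.015,-0.3,0.37,0,1,-0.015,-0.35,0.37,0,1,-0.015,-0.35,0.37,0]'|grep -E "pos|force|open"; for i in 1; do python3 -m jog '[1,0,-0.03,0,0,1,0,-0.03,0,0]'|grep -E "pos|force"; python3 -m jog '[1,0,-0.03,0,0,1,0,-0.03,0,0]'|grep -E "pos|force";  done
```

```text
tool_pos: [0.5386, -0.4066, 0.1221]
contact_force: [0.8, 0.3, -0.9]
opening: 0.0001
tool_pos: [0.5325, -0.4061, 0.122]
contact_force: [1.0, -0.5, 0.5]
tool_pos: [0.5306, -0.4066, 0.1233]
contact_force: [25.2, -1.2, -0.4]
```

```bash
python3 -m jog '[1,0,-0.005,0,0,1,0,0.08,-0.1,0,1,0,0.08,-0.3,0,1,0,0,-0.4,0,1,0,-0.2,-0.4,0,1,0,-0.38,-0.4,0,1,0,-0.38,-0.4,0,1,0,-0.38,-0.2,0,1,0,-0.38,0,0,1,0,-0.38,0,0,1,0,-0.38,0,0]'|grep -E "pos|force|open"; python3 -c "
from h import *
st();print(to([.54,-.407,.122],84))"
```

```text
tool_pos: [0.4553, -0.3992, 0.1201]
contact_force: [0.1, -0.5, 1.2]
opening: -0.0001
28.3 [ 0.4553 -0.3992  0.1201] a 84.4 tilt 2.72 F [ 0.1 -0.5  1.2] op -0.0001 q [-0.85  0.6   1.74  0.06  0.78 -0.79]
[0.003 0.426 0.009 0.009]
```

```bash
python3 -m jog '[1,0,0.08,0.01,0,1,0,0.16,0.01,0,1,0,0.22,0.01,0,1,0,0.28,0.01,0,1,0,0.34,0.01,0,1,0,0.4,0.01,0,1,0,0.43,0.01,0,1,0,0.43,0.01,0]'|grep -E "pos|force|open"; for i in 1; do python3 -m jog '[1,0,0.03,0,0,1,0,0.03,0,0]'|grep -E "pos|force"; python3 -m jog '[1,0,0.03,0,0,1,0,0.03,0,0]'|grep -E "pos|force";  done
```

```text
tool_pos: [0.5417, -0.4076, 0.1216]
contact_force: [0.5, 0.5, -0.3]
opening: 0.0001
tool_pos: [0.548, -0.4081, 0.1217]
contact_force: [-1.5, 0.6, 0.4]
tool_pos: [0.5529, -0.4085, 0.1217]
contact_force: [-10.7, 0.2, 1.9]
```

```bash
python3 -m jog '[1,0,0.025,0,0,1,0,0.025,0,0]'|grep -E "pos|force"; python3 -m jog '[1,0,0,0,0,1,0,-0.1,0,0,1,0,-0.1,-0.3,0,1,0,-0.1,-0.6,0,1,0,-0.2,-0.9,0,1,-0.2,-0.4,-0.9,0,1,-0.4,-0.7,-0.9,0,1,-0.6,-1,-0.9,0,1,-0.7,-1,-0.9,0,1,-0.7,-1,-0.9,0,1,-0.7,-1,-0.9,0]'; python3 -c "
from h import *
import cv2
s=cv2.cvtColor(capture('scene'),cv2.COLOR_RGB2BGR);t=cv2.cvtColor(capture('top'),cv2.COLOR_RGB2BGR)
cv2.imwrite('pics/n8.png',s);cv2.imwrite('pics/n8t.png',t)
ux=np.array([np.cos(np.radians(-6)),np.sin(np.radians(-6)),0]);c=np.array([.5415,-.407,.07])
for q in(0,.55,1.1): print(q,[np.round(px(n,c+.068*(np.sin(q-.55)*ux+np.cos(q-.55)*np.array([0,0,1])))) for n in('scene','top')])
g=cv2.cvtColor(s[150:190,175:235],cv2.COLOR_BGR2GRAY)
for r in g: print(''.join('@%#*+=-:. '[min(9,int(v)*10//220)]*2 for v in r))
o=cv2.imread('pics/scene0.png').astype(int);d=np.abs(o-s).max(2)
for n,(y,x,h,w) in {'othertray':(230,372,45,55),'driver':(150,270,20,30)}.items(): print(n,d[y:y+h,x:x+w].mean(),(d[y:y+h,x:x+w]>60).sum())
st()"
```

```text
tool_pos: [0.5537, -0.4086, 0.1215]
contact_force: [-30.3, 1.5, 11.6]
time_s: 30.8
tool_pos: [0.3332, -0.5342, 0.2924]
tcp_rot: [0.742, 0.67, 0.018, 0.004]
contact_force: [0.3, 0.1, 0.3]
opening: -0.0002
0 [array([205., 150.]), array([495., 184.])]
0.55 [array([197., 154.]), array([497., 171.])]
1.1 [array([189., 161.]), array([497., 159.])]
....::....................................::::::..::::::::....::::::..::::....::..................--====================
................................................::........::::::::::::....::....................::======================
..::................................::....::......::......::::::::--::::..........::............--======================
..............................................::......::::------==----::::..........::......::::========================
..::..............................................::::::----==++**==------::..::......::::::----========================
..................................................::------++**##**++==--------::::......::--============================
::..::........................
[... 3562 characters left out ...]
+++============::....................
........--**%%%%%%%%%%%%%%##******++====++**************************************++============--::::....................
....::--++##%%%%%%%%%%@@%%%%********++****************************####******++++============--..::..::::................
....==##%%%%%%%%%%%%%%@@@@%%##********************************************++============----::::::::::....::............
....--##@@%%%%%%%%@@%%%%@@%%##**********************##****************++++============--::::::::::::..::......::........
othertray 4.918787878787879 34
driver 27.176666666666666 126
30.9 [ 0.3355 -0.5322  0.2923] a 84.4 tilt 2.19 F [-0.1 -0.3  0. ] op -0.0001 q [-1.13  0.45  1.48  0.04  1.21 -1.04]
```

```bash
python3 -c "
import cv2,numpy as np
for f in('scene0','n8'):
    h=cv2.cvtColor(cv2.imread(f'pics/{f}.png'),cv2.COLOR_BGR2HSV);m=cv2.inRange(h,(0,150,60),(6,255,255))|cv2.inRange(h,(174,150,60),(180,255,255));m=m[145:175,255:310];print(np.argwhere(m).mean(0))
from cell import *
close_job()"
```

```text
[17.05737705 29.26229508]
[18.         28.00819672]
the job is handed in; nothing more can be done
```

The job is done and handed in at about 31 s of the 72 s allowed. No verdict was reported, so what follows rests on my own checks.

**What I did**
- **Carousel:** I turned it 75° clockwise by one of its knobs.
- **Pouring:** The tool cannot tilt, so I rested the tray's back on the chute's rear wall. I then loosened the jaws step by step while lowering the handle, which tipped the tray to about 50°. An earlier try with a tight grip failed because the pads slipped on the handle; nothing was lost.
- **Tray and breaker:** I set the empty tray back near its old spot. Then I pushed the lever off until it stopped at about 25 N, and on until it stopped at about 30 N.

**Last checks**
- **Yellow compartment:** At the look just before the breaker, it was about 2° off centre, roughly 3 mm at its middle.
- **Fittings:** That same look showed all three in yellow.
- **Tray:** It weighed about 3.1 N when lifted, as it should when empty, and looked upright.
- **Breaker:** The lever tip shows at about pixel (188, 160) in the scene picture, where I predicted (189, 161) for fully on.
- **Bystanders:** In the final picture the valve tray is unchanged. The screwdriver's red patch shifted about 1–1.5 pixels, roughly 3–4 mm, which I put down to shadow.
- **Robot:** It stands clear, with no force on the tool.

**Disagreeing readings**
- When I squeezed the handle on the bench, the jaws stopped at 20.5 mm instead of 15 mm, so it was still slightly tilted between them. After release the picture showed it standing level.
- The tool had picked up about 2° of tilt by the end.

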